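Balance the dental cast on the upturned bowl to dry

ROBOT

A 7-joint arm with a two-finger parallel gripper is mounted at the origin on the work surface. World frame = base frame: x ahead of the robot, y to its left, z up, the work surface at z = 0. Lengths are in mm, angles in rad, forces in N, time in s.
With the tool pointing down it reaches from about 425 to 950 mm from the base axis. Payload 4.7 kg.
Tool frame: the origin (TCP) lies between the finger pads; the fingertips stand 17 mm ahead of it and the grasp point (between the pads) lies 2 mm behind it (arm.tip_reach is the z of the fingertips in the tool frame, in mm); z points along the fingers, y is the direction in which the jaws open and shut (so a half turn about z gives the same grasp; the last joint's range is limited). The gripper opens to 85 mm and grips with 20 to 120 N. Pads are 22 mm wide; open, the fingers measure 114 mm over their backs; the gripper's body (76 mm by 85 mm) begins 54 mm behind the grasp point. The pads swing forward as they close: fully open they stand 13 mm farther back than shut.
Start: joints at [1.115, 0.469, -0.049, 1.532, 0.024, 1.141, -0.082], TCP at [279.468, -614.446, 248.335] pointing down, gripper open.
Joint ranges: [-2.59, 2.59], [-0.33, 1.99], [-1.39, 1.29], [0.1, 2.45], [-1.04, 4.18], [0.21, 1.99], [-2.66, 2.66]. Speed limits (rad/s): [2.57, 2.57, 3.14, 3.14, 3.14, 3.14, 3.14].

INTERFACE

Orientations are given as a rotation vector (axis times angle).
In Python, from workcell import arm gives the robot as it stands.
- The arm moves only by the tool move_arm, never from a script. Its argument "increments" is a list of rows, each a list of 3 entries, a list of its own where there are three numbers: the turn, a rotation vector about the world's x, y, z in degrees, then the shift along the world's x, y, z in mm, then the closure in counts, from 0 (fully open) to 255 (shut). In form: [[[ax, ay, az], [dx, dy, dz], hand], ...]. A call has 1 to 8 rows; each row shifts and turns the pose as measured when the row begins; what a row does not reach is not made up. A row lasts 1/10 s, in which the tool goes at most 50 mm and 8.59 degrees, less where a joint would pass 70% of its speed; a pose out of reach is approached as far as the arm can. A call with a gripper value outside its range is refused whole. The fingers move at their own pace and stop on an object; the grip force is fixed at half the most. Time passes only in rows, so rows that do not move let the fingers close. It gives the time, the measured TCP pose, the force and the opening at its end, in the units of the state.
- arm.state(): the state, without advancing time (a new reading comes with each control period).
- arm.camera(name): name is "scene" or "top"; returns a dict with "img" (400x640x3 uint8, red, green, blue), "depth" (400x640 float32, mm along the optical axis (not along the pixel's ray), 0 where there is no reading), "mtx" (3x3 intrinsics, pixels), "R" (3x3) and "t" (3): a world point X has camera coordinates R X + t. Camera axes: x right, y down, z forward; pixel columns grow to the right and rows downward; lengths in mm; the calibration is good to about 2 mm. A picture is of the moment at which its call begins.
- arm.close_job(): hands the job in, once; it reports no verdict.
The state is a dict: "time_s": time; "q": joint angles; "qd": joint speeds; "joint_torque": joint torques, N m; "tool_pos": TCP position; "orientation": TCP orientation; "wrist_force": force on the tool from outside, world axes, zero at the start; "moment": the same for the moment, N m; "width": finger opening in mm.
Only numpy, scipy, OpenCV 4.12 (cv2) and the standard library are available. Lean on these libraries where they do the work, as an engineer would, in place of code of your own. Each camera call takes 0.05 s, during which the arm holds its last target.

TASK

Set the full-arch plaster cast (the wide one with a horseshoe of teeth) to dry on top of the upturned mixing bowl: teeth up, centred on the crown of the dome, so that it balances there almost level and still with air under it. Keep hold of it until it rests on the bowl instead of dropping it, then let go and back away. Leave the narrow half-arch cast, the spatula and the jar where they are.

Things in the scene. Friction and masses are not known exactly. Their poses are not given: they have to be found in the camera images.
- bowl_crown (a point): Highest point (crown) of the upturned round mixing bowl of plain grey plastic. The bowl's top is a smooth dome, part of a sphere of 80 mm radius; the crown is 100 mm above the bench. The bowl has a 174 mm wide rim at the foot and stands fixed on a round steel plate 190 mm wide; it does not move. z is up.
- full_cast_center (a point): Full-arch dental cast of plaster, loose on the bench, about 180 g (varies): D-shaped flat-bottomed base 74 mm long (x) by 58 mm wide (y) by 24 mm high, straight parallel sides (faces across y) for the rear 45 mm of its length, rounded front at +x; on top a horseshoe of 12 teeth 9 to 10 mm high (34 mm in all). The point lies at its centre, very nearly its centre of mass: 14 mm above the underside, mid-width, 35 mm from the straight rear face. z points up through the teeth.
- half_cast_center (a point): Half-arch dental cast of the same plaster, not to be moved: narrow rectangular base 64 mm (x) by 32 mm (y) by 24 mm high, with a single row of 6 teeth 9 mm high. The point lies at its centre, 14 mm above the underside. z up.
- spatula: Spatula 190 mm long lying flat on the bench beyond the work, not to be moved; x along its length.
- jar: White closed jar, 70 mm in diameter and 85 mm high, standing on the bench beyond the work, not to be moved; origin at the centre of its underside.
Things that resemble listed ones, but are neither listed nor needed, are in the scene too. What is shaped like the part that bears full_cast_center but yellow is not meant.

How it is judged (in metres and radians):
On the way, in this order (a step that is already met when the one before it is completed fails the run):
1. the full-arch cast is lifted clear of the bench in the fingers (height (world z) of full_cast_center above 0.05 m and contact force between the fingers and full_cast above 0.5 N), for 0.1 s.
2. the cast rests on the bowl while the fingers still hold it (contact force between full_cast and bowl above 0.2 N and contact force between the fingers and full_cast above 0.5 N and horizontal distance between full_cast_center and bowl_crown below 0.03 m), for 0.05 s.
At the end, for the whole second after the job is handed in: The full-arch cast rests by itself on the bowl, teeth up, tilted less than 16 degrees, its centre within 20 mm (horizontally) of the bowl's crown, and still (slower than 30 mm/s and 0.5 rad/s) (contact force between full_cast and bowl above 0.2 N and angle between full_cast_center's own z axis and vertical below 0.28 rad and horizontal distance between full_cast_center and bowl_crown below 0.02 m and z of full_cast_center in the frame of bowl_crown above 0.005 m and linear speed of full_cast below 0.03 m/s and angular speed of full_cast below 0.5 rad/s); the robot touches nothing.
It fails at once if the half-arch cast is moved by more than 20 mm (distance of half_cast_center from where it was at the start of the episode above 0.02 m).
It fails at once if the spatula is moved by more than 20 mm (distance of spatula from where it was at the start of the episode above 0.02 m).
It fails at once if the jar is moved by more than 20 mm (distance of jar from where it was at the start of the episode above 0.02 m).
It fails at once if the jar is tipped over (angle between jar's own z axis and vertical above 0.5 rad).
It also fails if it takes over 48 s, if anything falls off the work surface, if the arm or the gripper's body presses on something with over 40 N, if the wrist force passes 120 N, or if a joint passes its speed limit or range.

## Working session

There is one attempt and no reset: what is moved stays moved. The work goes in short steps, Python scripts to look and compute and a tool call to move; the robot and the scene stay as the last step left them, time stands still between calls to the robot, and variables do not carry over. Pictures are saved under pics/ and viewed, and the job is handed in when it is done.

Besides the shell and the picture viewer there is one more tool, called after ">>>" as name([rows], argument=value, ...), one row to a line, values as JSON. move_arm: Moves the arm, as the interface text tells. Its arguments: {"type":"object","properties":{"increments":{"type":"array"}},"required":["increments"]}

```bash
mkdir -p pics
cat > h.py <<'E'
import numpy as np,cv2
from workcell import arm
def grab(n):
    c=arm.camera(n); np.savez(f'{n}.npz',**{k:np.array(v) for k,v in c.items()}); return c
def load(n): return dict(np.load(f'{n}.npz'))
def pts(c):
    d=c['depth'];v,u=np.mgrid[:d.shape[0],:d.shape[1]];K=c['mtx']
    P=np.stack([(u-K[0,2])/K[0,0]*d,(v-K[1,2])/K[1,1]*d,d],-1)
    W=(P-c['t'])@c['R']; W[d==0]=np.nan; return W
def ray(c,u,v,z):
    K=c['mtx'];r=c['R'].T@np.array([(u-K[0,2])/K[0,0],(v-K[1,2])/K[1,1],1]);o=-c['R'].T@c['t']
    return o+r*(z-o[2])/r[2]
def save(n,im): cv2.imwrite(f'pics/{n}.png',im[...,::-1])
E
python3 - <<'E'
from h import *
for n in('scene','top'):
    c=grab(n);save(n+'0',c['img']);print(n,-c['R'].T@c['t'],c['R'][2],c['mtx'][0,0])
s=arm.state();print(s['time_s'],s['tool_pos'],s['orientation'],s['width'])
E
```

```text
scene [1083.75745577   -9.38100201  852.20519822] [-0.56343792  0.00167254 -0.82615671] 481.86346247206984
top [505.43372352 -13.30982923 897.23061287] [ 0.10586683  0.04591072 -0.9933199 ] 367.00768384436583
0.1 [ 279.22372196 -613.99994838  247.35359329] [-3.06862348e+00 -6.65031607e-01  6.87893123e-04] 85.42925414088175
```

View pics/scene0.png

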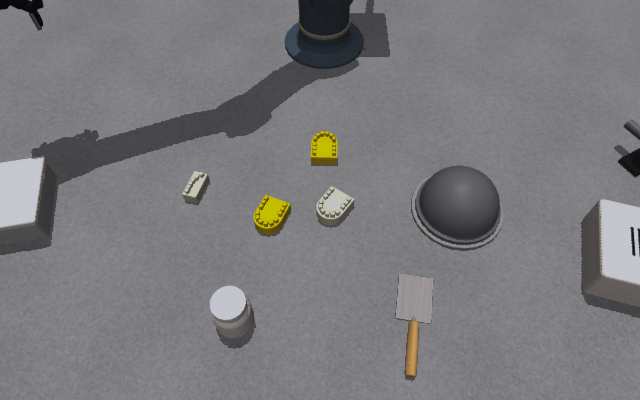

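View pics/top0.png

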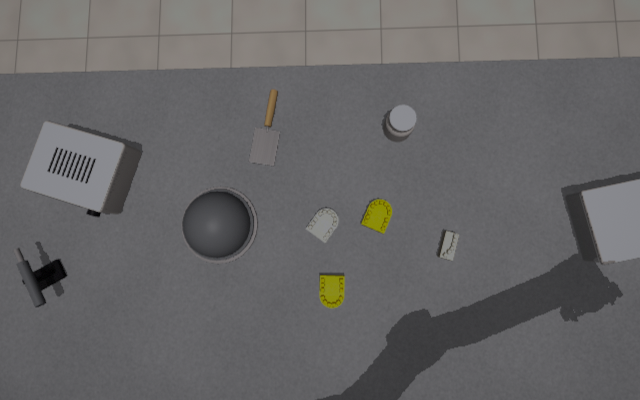

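Casts in view:
- White full-arch: scene (335,206), top (323,224). It has a horseshoe of teeth and isn't yellow, so it fits.
- Two yellow look-alikes: scene (324,149) and (271,214), not meant.
- Narrow half-arch: scene (196,187).

The bowl is at scene (460,203), top (218,225). Next I measure and confirm with a crop.

Run:
```python
from h import *
from scipy.optimize import least_squares
S=load('scene');T=load('top')
save('crop1',np.hstack([cv2.resize(S['img'][175:235,300:370],(390,334),interpolation=3),cv2.resize(T['img'][195:255,290:360],(390,334),interpolation=3)]))
for n,c,b in(('scene',S,(300,175,370,240)),('top',T,(300,200,348,250))):
    W=pts(c);hsv=cv2.cvtColor(c['img'],cv2.COLOR_RGB2HSV)
    x0,y0,x1,y1=b;w=W[y0:y1,x0:x1].reshape(-1,3);h=hsv[y0:y1,x0:x1].reshape(-1,3)
    bench=np.nanmedian(w[:,2])
    m=(w[:,2]>8);q=w[m]
    print(n,'bench',bench,'count',m.sum(),'zmax',np.percentile(q[:,2],[50,90,99]))
    # base plane z
    hi=q[(q[:,2]>18)]
    hist=np.histogram(hi[:,2],bins=np.arange(10,44,2));print(hist[0])
    r=cv2.minAreaRect(hi[:,:2].astype(np.float32));print('rect',r,cv2.boxPoints(r).round(1).tolist(),hi[:,:2].mean(0))
    # bowl
    bb=(400,150,520,260) if n=='scene' else (175,180,265,270)
    w=W[bb[1]:bb[3],bb[0]:bb[2]].reshape(-1,3);w=w[w[:,2]>45]
    f=least_squares(lambda p:np.linalg.norm(w-p[:3],axis=1)-p[3],[*np.median(w,0)[:2],20,80],loss='soft_l1')
    print('sphere',f.x,'top',f.x[2]+f.x[3],np.abs(f.fun).mean(), np.nanpercentile(w[:,2],99.5))
```

```text
scene bench 0.4642319123902045 count 917 zmax [24.33170029 32.80558311 35.14312324]
[  0   0   0   0  23  61 243 218  72  24  73  79  36   3   0   0]
rect ((543.8912353515625, 14.172687530517578), (59.36898422241211, 76.37435150146484), 53.15848922729492) [[495.5, 13.300000190734863], [556.7000122070312, -32.5], [592.2999877929688, 15.0], [531.0999755859375, 60.79999923706055]] [545.97597192  15.39044291]
sphere [543.98612145 272.78646318  20.47012869  79.52745948] top 99.9975881677945 1.0056424854586048 100.91846221579584
top bench 1.8470374296765533 count 695 zmax [25.3389429  34.29698031 36.54163494]
[  0   0   0   0   0  15 133 280 103  17  19  49  68  11   0   0]
rect ((542.6065673828125, 15.166732788085938), (57.9527702331543, 73.33761596679688), 53.94669723510742) [[495.8999938964844, 13.300000190734863], [555.2000122070312, -29.799999237060547], [589.2999877929688, 17.0], [530.0, 60.20000076293945]] [540.30072221  16.64494909]
sphere [542.36073128 273.95021439  21.5620332   79.41084374] top 100.9728769349574 0.8322181213902419 102.1547243213686
```

View pics/crop1.png

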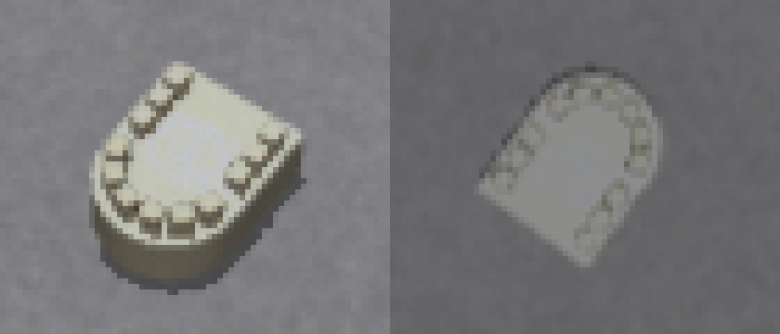

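The crop confirms it: a white horseshoe cast with its rounded front pointing to +x −y (about −36.5°). The two views agree:

| Item | Measured |
|---|---|
| Cast size | 58×74 mm |
| Cast base top | about 24 mm |
| Cast teeth | about 35 mm |
| Cast centre | about (541.6, 15.9) |
| Bowl crown | about (543, 273.4, 100.5) |
| Sphere radius | 79.5 mm |

These match the given sizes. Moving over the cast now.

>>> move_arm([
  [[0,0,7.5],[16,39,0],0],
  [[0,0,7.5],[16,39,0],0],
  [[0,0,7.5],[16,39,0],0],
  [[0,0,7.5],[16,39,0],0],
  [[0,0,7.5],[16,39,0],0],
  [[0,0,7.5],[16,39,0],0],
  [[0,0,7.5],[16,39,0],0],
  [[0,0,7.5],[16,39,0],0],
])

```text
time_s: 0.9
tool_pos: [403.0, -295.2, 242.7]
orientation: [-2.294, -2.142, 0.011]
wrist_force: [0.1, -0.1, 0.0]
width: 85.6
```

```bash
cat > st.py <<'E'
from h import *
from scipy.spatial.transform import Rotation as Ro
s=arm.state();R=Ro.from_rotvec(s['orientation']).as_matrix()
print(s['time_s'],np.round(s['tool_pos'],1),'w',s['width'],'F',np.round(s['wrist_force'],1),'M',np.round(s['moment'],2),'tip',arm.tip_reach)
print('q',np.round(s['q'],2),'yaxis deg',np.degrees(np.arctan2(R[1,1],R[0,1])),'z',R[:,2].round(4))
# turn that makes the tool vertical with y axis at -307+360=53.5
a=np.radians(53.5);y=np.array([np.cos(a),np.sin(a),0]);
if y@R[:,1]<0:y=-y
z=np.array([0,0,-1.]);D=np.stack([np.cross(y,z),y,z],1)
print('turn deg',np.degrees(Ro.from_matrix(D@R.T).as_rotvec()).round(2))
E
python3 st.py
```

```text
0.9 [ 403.  -295.2  242.7] w 85.6083192870842 F [ 0.1 -0.1  0. ] M [ 0.02 -0.06 -0.05] tip 17.0
q [ 0.89  0.22 -0.4   1.93  0.1   1.02  0.38] yaxis deg -3.9226578345003826 z [-0.007  -0.0032 -1.    ]
turn deg [ 0.37 -0.27 57.42]
```

>>> move_arm([
  [[0,0,7.2],[17,39,-8],0],
  [[0,0,7.2],[17,39,-8],0],
  [[0,0,7.2],[17,39,-8],0],
  [[0,0,7.2],[17,39,-8],0],
  [[0,0,7.2],[17,39,-8],0],
  [[0,0,7.2],[17,39,-8],0],
  [[0,0,7.2],[17,39,-8],0],
  [[0,0,7.2],[17,39,-8],0],
])

```text
time_s: 1.7
tool_pos: [540.9, 29.0, 176.9]
orientation: [0.918, 3.0, -0.013]
wrist_force: [0.9, -0.1, 0.2]
width: 85.2
```

```bash
python3 st.py
```

```text
1.7 [540.9  29.  176.9] w 85.22993117552082 F [ 0.9 -0.1  0.2] M [ 0.   -0.07  0.  ] tip 17.0
q [ 0.42  0.42 -0.7   1.9   0.34  0.95  0.53] yaxis deg 55.97773426568734 z [ 0.0017 -0.0093 -1.    ]
turn deg [ 0.54  0.09 -2.48]
```

>>> move_arm([
  [[0,0,0],[0,0,0],0],
  [[0.5,0,-2.5],[-1,-12,-30],0],
  [[0,0,0],[0,0,-30],0],
  [[0,0,0],[0,0,-30],0],
  [[0,0,0],[0,0,0],0],
  [[0,0,0],[0,0,0],0],
])

```text
time_s: 2.3
tool_pos: [540.4, 23.6, 83.7]
orientation: [-0.971, -2.988, -0.007]
wrist_force: [0.1, -0.2, 0.3]
width: 85.4
```

```bash
python3 st.py
python3 - <<'E'
from h import *
S=grab('scene');T=grab('top')
save('crop2',np.hstack([cv2.resize(S['img'][125:235,280:390],(390,390),interpolation=3),cv2.resize(T['img'][170:280,270:380],(390,390),interpolation=3)]))
E
```

```text
2.3 [540.4  23.6  83.7] w 85.4039353525264 F [ 0.1 -0.2  0.3] M [-0.01 -0.   -0.03] tip 17.0
q [ 0.36  0.54 -0.62  1.97  0.44  0.76  0.42] yaxis deg 53.991412647766055 z [ 0.0014  0.0045 -1.    ]
turn deg [-0.26  0.08 -0.49]
```

View pics/crop2.png

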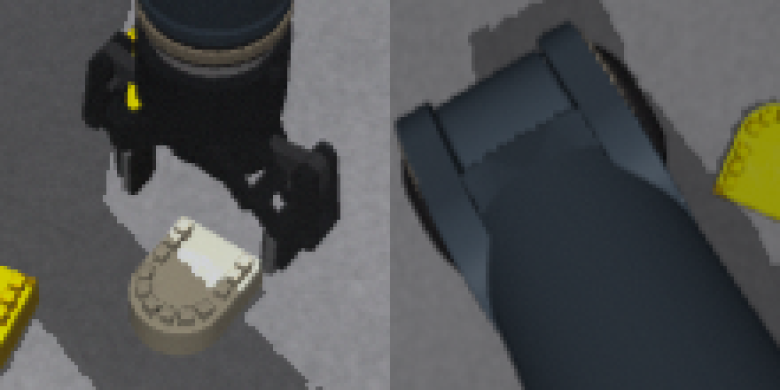

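The fingers straddle the cast, with the tips at about crop (270,268) and (135,190). TCP y is still 6 mm off. Next I measure the fingertip height while open.

Run:
```python
from h import *
S=load('scene');W=pts(S);
for (a,b) in (((340,180),(378,204)),((308,160),(326,182))):
    w=W[a[1]:b[1],a[0]:b[0]].reshape(-1,3);i=S['img'][a[1]:b[1],a[0]:b[0]].reshape(-1,3)
    m=(i.max(1)<50)&(w[:,2]>40);q=w[m]
    print(np.nanpercentile(q[:,2],[0,2,5,20]), q[q[:,2]<np.nanpercentile(q[:,2],10)].mean(0))
```

```text
[ 89.42971552  93.40947233  98.25325002 127.46251883] [576.44955414  64.81490493  97.89839556]
[80.26249358 82.32764699 86.41650705 96.73825008] [517.28679752 -11.7773823   85.42669762]
```

>>> move_arm([
  [[-0.3,0,-0.5],[-0.8,-6.2,-20],0],
  [[0,0,0],[0,0,-20],0],
  [[0,0,0],[0,0,0],0],
  [[0,0,0],[0,0,0],0],
])

```text
time_s: 2.8
tool_pos: [544.7, 17.0, 50.3]
orientation: [0.983, 2.968, 0.005]
wrist_force: [-0.4, 0.7, -0.3]
width: 85.9
```

```bash
python3 st.py
```

```text
2.8 [544.7  17.   50.3] w 85.8505508048286 F [-0.4  0.7 -0.3] M [ 0.08 -0.03 -0.03] tip 17.0
q [ 0.33  0.58 -0.58  1.99  0.5   0.69  0.37] yaxis deg 53.36241726176522 z [ 0.0155 -0.0015 -0.9999]
turn deg [0.08 0.89 0.14]
```

>>> move_arm([
  [[0,0,0],[0,0,0],0],
])

```text
time_s: 2.9
tool_pos: [545.5, 17.1, 51.6]
orientation: [0.982, 2.966, 0.006]
wrist_force: [-0.2, -0.2, 0.7]
width: 85.2
```

```bash
python3 st.py
```

```text
2.9 [545.5  17.1  51.6] w 85.16735185113231 F [-0.2 -0.2  0.7] M [-0.01  0.04  0.03] tip 17.0
q [ 0.33  0.58 -0.58  1.99  0.5   0.69  0.37] yaxis deg 53.35344741543862 z [ 0.0175 -0.0014 -0.9998]
turn deg [0.08 1.   0.15]
```

>>> move_arm([
  [[0,1,0],[-5,0,-15],0],
  [[0,0,0],[0,0,-10],0],
])

```text
time_s: 3.1
tool_pos: [542.5, 17.2, 28.4]
orientation: [0.987, 2.977, 0.0]
wrist_force: [-0.5, -0.6, 0.8]
width: 85.5
```

```bash
python3 st.py
```

```text
3.1 [542.5  17.2  28.4] w 85.51751657228971 F [-0.5 -0.6  0.8] M [-0.02  0.04 -0.05] tip 17.0
q [ 0.31  0.62 -0.55  2.    0.52  0.66  0.35] yaxis deg 53.31616635040828 z [ 0.0053 -0.0014 -1.    ]
turn deg [0.08 0.3  0.18]
```

>>> move_arm([
  [[0,0.5,0],[-4,0,-10],0],
  [[0,0,0],[-1,0,-2],0],
])

```text
time_s: 3.3
tool_pos: [536.3, 17.2, 14.1]
orientation: [-0.987, -2.977, 0.005]
wrist_force: [0.7, -0.1, 0.1]
width: 85.2
```

```bash
python3 st.py
```

```text
3.3 [536.3  17.2  14.1] w 85.23470904728435 F [ 0.7 -0.1  0.1] M [ 0.03 -0.05  0.  ] tip 17.0
q [ 0.3   0.64 -0.54  2.01  0.54  0.64  0.34] yaxis deg 53.32481701494 z [-0.0065 -0.0015 -1.    ]
turn deg [ 0.09 -0.37  0.18]
```

>>> move_arm([
  [[0,-0.4,0],[3,0,2],0],
  [[0,0,0],[0,0,0],0],
])

```text
time_s: 3.5
tool_pos: [538.7, 17.4, 15.1]
orientation: [-0.987, -2.982, 0.003]
wrist_force: [0.2, 0.8, -0.1]
width: 85.4
```

```bash
python3 st.py
```

```text
3.5 [538.7  17.4  15.1] w 85.37930219951515 F [ 0.2  0.8 -0.1] M [ 0.05 -0.01  0.03] tip 17.0
q [ 0.3   0.64 -0.54  2.01  0.54  0.64  0.34] yaxis deg 53.35379239457716 z [-0.0011 -0.0013 -1.    ]
turn deg [ 0.08 -0.06  0.15]
```

>>> move_arm([
  [[0,0,0],[0,0,1],60],
  [[0,0,0],[0,0,0],60],
  [[0,0,0],[0,0,0],60],
])

```text
time_s: 3.8
tool_pos: [539.3, 17.6, 16.9]
orientation: [0.987, 2.982, -0.002]
wrist_force: [0.7, 0.5, 0.2]
width: 65.1
```

```bash
python3 st.py
```

```text
3.8 [539.3  17.6  16.9] w 65.14900673959824 F [0.7 0.5 0.2] M [-0.03  0.02  0.02] tip 17.0
q [ 0.3   0.63 -0.54  2.01  0.54  0.64  0.34] yaxis deg 53.35881980800366 z [ 4.0e-04 -1.2e-03 -1.0e+00]
turn deg [0.07 0.02 0.14]
```

>>> move_arm([
  [[0,0,0],[0,0,0],120],
  [[0,0,0],[0,0,0],255],
  [[0,0,0],[0,0,0],255],
  [[0,0,0],[0,0,0],255],
  [[0,0,0],[0,0,0],255],
])

```text
time_s: 4.3
tool_pos: [539.4, 17.5, 17.5]
orientation: [0.987, 2.981, -0.002]
wrist_force: [-0.7, -0.6, -0.5]
width: 56.5
```

```bash
python3 st.py
```

```text
4.3 [539.4  17.5  17.5] w 56.460947216200275 F [-0.7 -0.6 -0.5] M [ 0.05  0.02 -0.01] tip 17.0
q [ 0.3   0.63 -0.54  2.01  0.54  0.64  0.34] yaxis deg 53.351105699484314 z [ 9.0e-04 -1.5e-03 -1.0e+00]
turn deg [0.09 0.05 0.15]
```

Gripped at about 57 mm. Lifting.

>>> move_arm([
  [[0,0,0],[0,0,10],255],
  [[0,0,0],[0,0,25],255],
  [[0,0,0],[0,0,30],255],
  [[0,0,0],[0,0,30],255],
  [[0,0,0],[0,0,30],255],
  [[0,0,0],[0,0,15],255],
  [[0,0,0],[0,0,0],255],
])

```text
time_s: 5.0
tool_pos: [536.0, 17.5, 163.8]
orientation: [-0.984, -2.98, 0.005]
wrist_force: [0.8, -0.2, -1.8]
width: 56.9
```

```bash
python3 st.py
python3 - <<'E'
from h import *
S=grab('scene');T=grab('top')
save('crop3',np.hstack([cv2.resize(S['img'][105:235,270:400],(390,390),interpolation=3),cv2.resize(T['img'][170:300,260:390],(390,390),interpolation=3)]))
E
```

```text
5.0 [536.   17.5 163.8] w 56.93839426908856 F [ 0.8 -0.2 -1.8] M [ 0.08 -0.01 -0.  ] tip 17.0
q [ 0.43  0.43 -0.69  1.92  0.34  0.92  0.51] yaxis deg 53.43862278014695 z [-0.0042 -0.0019 -1.    ]
turn deg [ 0.11 -0.24  0.06]
```

View pics/crop3.png

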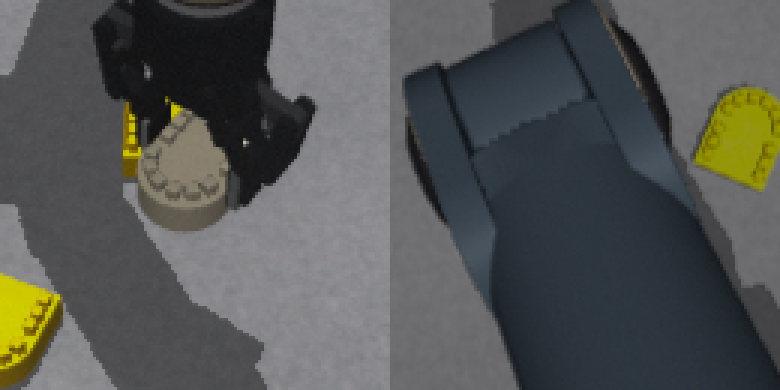

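Held level: the scene crop shows the cast between the fingers at (185,175), teeth up, with 1.8 N of weight on the wrist. Carrying it to the bowl.

>>> move_arm([
  [[0,0,0],[0,20,0],255],
  [[0,0,0],[0,34,0],255],
  [[0,0,0],[1,36,0],255],
  [[0,0,0],[1,36,0],255],
  [[0,0,0],[1,36,0],255],
  [[0,0,0],[1,36,0],255],
  [[0,0,0],[0,25,0],255],
  [[0,0,0],[0,10,0],255],
])

```text
time_s: 5.9
tool_pos: [530.3, 250.9, 147.9]
orientation: [-0.988, -2.953, 0.031]
wrist_force: [-1.0, -0.1, -2.4]
width: 56.7
```

```bash
python3 st.py
```

```text
5.9 [530.3 250.9 147.9] w 56.69014871591576 F [-1.  -0.1 -2.4] M [-0.05 -0.04  0.  ] tip 17.0
q [-0.01  0.54 -0.69  1.8   0.39  0.98  0.07] yaxis deg 53.01125503359196 z [-0.0325 -0.0102 -0.9994]
turn deg [ 0.59 -1.86  0.5 ]
```

>>> move_arm([
  [[0.6,-1.9,0.5],[9,20,3],255],
  [[0,0,0],[0,0,0],255],
])

```text
time_s: 6.1
tool_pos: [537.7, 271.8, 147.9]
orientation: [-0.978, -2.982, 0.004]
wrist_force: [-0.5, -0.1, -2.2]
width: 56.8
```

```bash
python3 st.py
```

```text
6.1 [537.7 271.8 147.9] w 56.75259927905863 F [-0.5 -0.1 -2.2] M [ 0.02  0.01 -0.01] tip 17.0
q [-0.04  0.55 -0.68  1.78  0.41  0.96  0.04] yaxis deg 53.67489860319446 z [-0.0034 -0.0015 -1.    ]
turn deg [ 0.09 -0.2  -0.17]
```

>>> move_arm([
  [[0,-0.2,0],[3,3,-5],255],
  [[0,0,0],[0,0,0],255],
])

```text
time_s: 6.3
tool_pos: [540.4, 271.8, 140.3]
orientation: [-0.982, -2.983, 0.01]
wrist_force: [-0.2, -0.2, -2.7]
width: 56.8
```

```bash
python3 st.py
cat > look.py <<'E'
from h import *
import sys
S=grab('scene');W=pts(S);s=arm.state();tp=np.array(s['tool_pos']);print(tp.round(1))
x,y=(int(v) for v in (S['mtx']@(S['R']@tp+S['t'])/(S['R']@tp+S['t'])[2])[:2])
save(sys.argv[1],cv2.resize(S['img'][y-65:y+65,x-65:x+65],(520,520),interpolation=3))
hsv=cv2.cvtColor(S['img'],cv2.COLOR_RGB2HSV)
m=((hsv[...,0]>12)&(hsv[...,0]<45)&(hsv[...,1]>25)&(hsv[...,2]>70)&(W[...,2]>95)&(np.hypot(W[...,0]-tp[0],W[...,1]-tp[1])<70))
q=W[m];print(m.sum(),np.percentile(q[:,2],[1,10,50,90,99]))
ex=np.array([.804,-.595,0]);ey=np.array([.595,.804,0])
c=tp+np.array([2.2,-1.6,0])
X=(q-c)@ex;Y=(q-c)@ey
print('front extent (expect 39)',np.percentile(X,[99,99.8]),'Y ext',np.percentile(Y,[.5,99.5]))
h=np.histogram(q[:,2],bins=np.arange(95,190,3));print([(int(b),int(n)) for b,n in zip(h[1],h[0]) if n])
# interior palate plane
for lo in(0,):
    z0=tp[2]-17.5+24
    k=(np.abs(q[:,2]-z0)<5)&(np.abs(Y)<14)&(X<18)&(X>-35)
    A=np.c_[X[k],Y[k],np.ones(k.sum())]
    if k.sum()>20: p=np.linalg.lstsq(A,q[k,2],rcond=None)[0];print('plane n',k.sum(),'tilt x,y deg',np.degrees(p[:2]),'z at c',p[2],'expect',z0)
E
python3 look.py crop4
```

```text
6.3 [540.4 271.8 140.3] w 56.82516303144504 F [-0.2 -0.2 -2.7] M [-0.01  0.02 -0.04] tip 17.0
q [-0.05  0.56 -0.68  1.78  0.42  0.96  0.03] yaxis deg 53.563489366257066 z [-0.0034 -0.0058 -1.    ]
turn deg [ 0.33 -0.2  -0.06]
[540.5 271.1 140.4]
1395 [123.9779397  136.92497024 150.72047632 453.24847097 465.35798822]
front extent (expect 39) [41.65328053 42.28531734] Y ext [-31.52242568  37.60075112]
[(95, 1), (119, 5), (122, 18), (125, 26), (128, 28), (131, 31), (134, 32), (137, 36), (140, 30), (143, 125), (146, 327), (149, 60), (152, 88), (155, 107), (158, 19), (179, 1)]
plane n 202 tilt x,y deg [ 0.03668178 -0.33457383] z at c 146.8501393469384 expect 146.91116479007152
```

View pics/crop4.png

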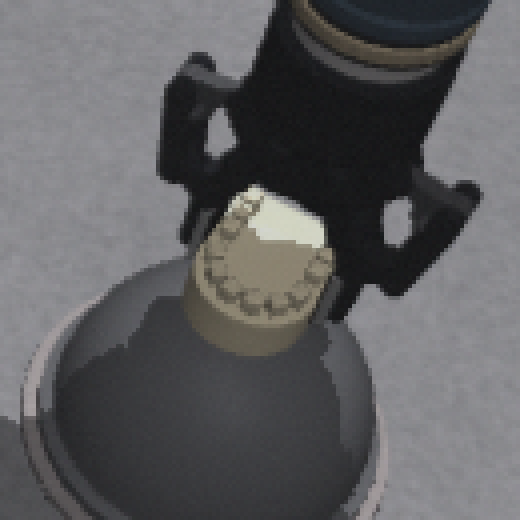

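The cast is level in the grip: the palate plane tilts less than 0.4° and its height is as predicted. It sits above the dome and needs about 3.5 mm more in y. Descending slowly.

>>> move_arm([
  [[0.3,-0.2,0],[0.5,4,-6],255],
  [[0,0,0],[0,0,-4],255],
  [[0,0,0],[0,0,0],255],
])

```text
time_s: 6.65
tool_pos: [541.5, 272.6, 128.8]
orientation: [0.989, 2.982, -0.005]
wrist_force: [0.4, 0.4, -1.9]
width: 56.5
```

```bash
python3 st.py
```

```text
6.65 [541.5 272.6 128.8] w 56.53573054026871 F [ 0.4  0.4 -1.9] M [-0.05 -0.02 -0.02] tip 17.0
q [-0.05  0.58 -0.67  1.79  0.44  0.93  0.02] yaxis deg 53.315510741995595 z [-8.e-04 -3.e-03 -1.e+00]
turn deg [ 0.17 -0.05  0.18]
```

>>> move_arm([
  [[0.2,0,0],[0,4,-4],255],
  [[0,0,0],[0,0,-2],255],
  [[0,0,0],[0,0,0],255],
])

```text
time_s: 6.95
tool_pos: [541.6, 276.4, 122.2]
orientation: [-0.989, -2.981, -0.0]
wrist_force: [-0.1, 0.6, -1.7]
width: 56.8
```

```bash
python3 st.py
```

```text
6.95 [541.6 276.4 122.2] w 56.75433648020825 F [-0.1  0.6 -1.7] M [ 0.03  0.02 -0.07] tip 17.0
q [-0.06  0.59 -0.66  1.79  0.44  0.92  0.01] yaxis deg 53.2766745322703 z [-1.e-03  5.e-04 -1.e+00]
turn deg [-0.03 -0.06  0.22]
```

>>> move_arm([
  [[0,0,0],[-0.5,-1.5,-2],255],
  [[0,0,0],[0,0,-1],255],
  [[0,0,0],[0,0,0],255],
])

```text
time_s: 7.25
tool_pos: [541.1, 275.0, 119.2]
orientation: [-0.989, -2.981, -0.001]
wrist_force: [-0.4, 0.6, -2.2]
width: 56.7
```

```bash
python3 st.py
```

```text
7.25 [541.1 275.  119.2] w 56.66711061429116 F [-0.4  0.6 -2.2] M [-0.02  0.01 -0.01] tip 17.0
q [-0.06  0.59 -0.66  1.79  0.44  0.91  0.01] yaxis deg 53.28761165526993 z [-5.e-04  7.e-04 -1.e+00]
turn deg [-0.04 -0.03  0.21]
```

>>> move_arm([
  [[0,0,0],[0,0,-1],255],
  [[0,0,0],[0,0,0],255],
])

```text
time_s: 7.45
tool_pos: [541.1, 275.0, 118.3]
orientation: [-0.989, -2.981, -0.001]
wrist_force: [-0.3, 0.6, -3.0]
width: 56.7
```

>>> move_arm([
  [[0,0,0],[0,0,-1],255],
  [[0,0,0],[0,0,0],255],
])

```text
time_s: 7.65
tool_pos: [541.4, 275.1, 117.5]
orientation: [-0.989, -2.982, -0.002]
wrist_force: [-0.1, -0.2, -1.9]
width: 56.6
```

>>> move_arm([
  [[0,0,0],[0,0,-1],255],
  [[0,0,0],[0,0,0],255],
])

```text
time_s: 7.85
tool_pos: [541.5, 275.3, 117.6]
orientation: [0.989, 2.981, 0.002]
wrist_force: [0.4, -0.8, -2.3]
width: 57.0
```

>>> move_arm([
  [[0,0,0],[0,0,-1.5],255],
  [[0,0,0],[0,0,-1],255],
])

```text
time_s: 8.05
tool_pos: [541.6, 275.4, 117.3]
orientation: [0.989, 2.98, 0.0]
wrist_force: [-2.9, -2.3, 5.7]
width: 56.8
```

Contact: the wrist force went from −2 N to +5.7 N and z stalled at 117.3. That puts the underside at about 100 mm, which agrees with the crown. I'll hold briefly and check before releasing.

>>> move_arm([
  [[0,0,0],[0,0,-1],255],
  [[0,0,0],[0,0,-0.5],255],
])

```text
time_s: 8.25
tool_pos: [541.6, 275.4, 117.4]
orientation: [0.989, 2.979, -0.001]
wrist_force: [-1.3, -1.9, 1.2]
width: 56.5
```

```bash
python3 st.py; python3 look.py crop5
```

```text
8.25 [541.6 275.4 117.4] w 56.489443526490724 F [-1.3 -1.9  1.2] M [-0.19  0.32 -0.04] tip 17.0
q [-0.07  0.59 -0.66  1.79  0.45  0.91  0.  ] yaxis deg 53.259716337844836 z [ 0.0026 -0.0015 -1.    ]
turn deg [0.09 0.15 0.24]
[541.6 275.4 117.3]
1346 [102.02677134 114.80837924 128.38877879 430.77186669 442.55004846]
front extent (expect 39) [41.3466261  42.09354346] Y ext [-32.66716016  35.72360946]
[(98, 9), (101, 19), (104, 29), (107, 31), (110, 31), (113, 28), (116, 27), (119, 50), (122, 322), (125, 123), (128, 64), (131, 111), (134, 54), (137, 1), (158, 1)]
plane n 207 tilt x,y deg [1.08279164 0.96708605] z at c 123.9512476590436 expect 123.8449020374105
```

Held on the dome, tilt about 1°. Releasing.

>>> move_arm([
  [[0,0,0],[0,0,0],255],
  [[0,0,0],[0,0,0],0],
  [[0,0,0],[0,0,0],0],
  [[0,0,0],[0,0,0],0],
  [[0,0,0],[0,0,0],0],
])

```text
time_s: 8.8
tool_pos: [542.3, 276.0, 116.8]
orientation: [0.989, 2.978, 0.003]
wrist_force: [0.0, 0.5, -0.7]
width: 85.4
```

```bash
python3 st.py; python3 look.py crop6
```

```text
8.8 [542.3 276.  116.8] w 85.40885298676247 F [ 0.   0.5 -0.7] M [0.06 0.01 0.03] tip 17.0
q [-0.07  0.59 -0.66  1.79  0.45  0.91  0.  ] yaxis deg 53.26576448214334 z [ 3.8e-03  5.0e-04 -1.0e+00]
turn deg [-0.03  0.22  0.23]
[542.3 276.  116.8]
1422 [101.65753997 114.72459438 128.61405383 431.0036175  441.5406779 ]
front extent (expect 39) [41.53066835 41.74944026] Y ext [-33.44264828  35.62364303]
[(98, 11), (101, 27), (104, 31), (107, 30), (110, 29), (113, 28), (116, 39), (119, 55), (122, 330), (125, 120), (128, 68), (131, 127), (134, 44), (137, 1)]
plane n 199 tilt x,y deg [-0.3355492  -2.00454407] z at c 123.99197681062344 expect 123.25721147888588
```

View pics/crop6.png

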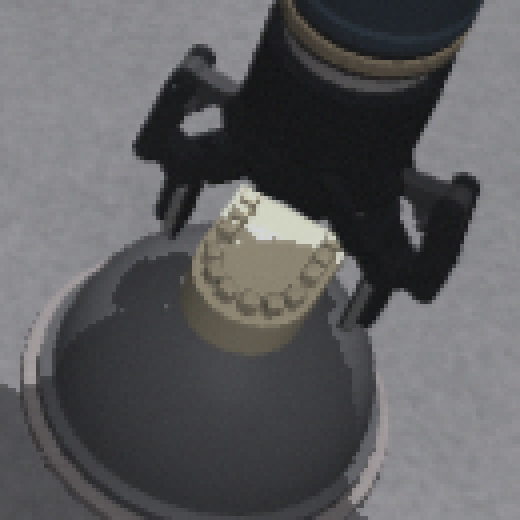

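The cast sits on the dome at crop (260,270), teeth up and tilted about 2°. The fingers are clear on both sides. Backing away upward.

>>> move_arm([
  [[0,0,0],[0,0,8],0],
  [[0,0,0],[0,0,15],0],
  [[0,0,0],[0,0,30],0],
  [[0,0,0],[0,0,40],0],
  [[0,0,0],[0,0,40],0],
])

```text
time_s: 9.35
tool_pos: [539.1, 274.0, 251.7]
orientation: [-0.986, -2.978, 0.009]
wrist_force: [1.3, -0.4, 0.9]
width: 85.0
```

>>> move_arm([
  [[0,0,0],[0,-30,0],0],
  [[0,0,0],[0,-40,0],0],
  [[0,0,0],[0,-40,0],0],
  [[0,0,0],[0,-40,0],0],
  [[0,0,0],[0,-40,0],0],
  [[0,0,0],[0,-40,0],0],
  [[0,0,0],[0,-20,0],0],
  [[0,0,0],[0,0,0],0],
])

```text
time_s: 10.15
tool_pos: [540.3, 22.0, 272.5]
orientation: [0.973, 2.967, 0.019]
wrist_force: [0.1, -0.2, -1.0]
width: 85.2
```

```bash
python3 st.py
python3 - <<'E'
from h import *
S=grab('scene');T=grab('top')
save('crop7',np.hstack([cv2.resize(S['img'][140:260,400:520],(390,390),interpolation=3),cv2.resize(T['img'][165:285,160:280],(390,390),interpolation=3)]))
save('full7',S['img'])
for n,c,cr in(('scene',S,(544,272.8)),('top',T,(542.4,274))):
    W=pts(c);m=(W[...,2]>114)&(W[...,2]<145)&(np.hypot(W[...,0]-543,W[...,1]-273)<55);q=W[m]
    r=cv2.minAreaRect(q[:,:2].astype(np.float32))
    b=q[q[:,2]<129];d=b-[*cr,0]
    k=np.hypot(d[:,0],d[:,1])<22
    p=np.linalg.lstsq(np.c_[d[k,:2],np.ones(k.sum())],b[k,2],rcond=None)[0]
    print(n,r,'tilt',np.degrees(p[:2]),'z',p[2], 'rect-crown',np.array(r[0])-cr)
E
```

```text
10.15 [540.3  22.  272.5] w 85.20383309392552 F [ 0.1 -0.2 -1. ] M [ 0.01 -0.02 -0.05] tip 17.0
q [ 0.47  0.29 -0.72  1.81  0.22  1.1   0.62] yaxis deg 53.71262454817248 z [ 0.0217  0.0055 -0.9998]
turn deg [-0.31  1.24 -0.21]
scene ((548.0753173828125, 272.2692565917969), (57.84264373779297, 76.41425323486328), 53.51888656616211) tilt [-1.27597606 -1.17422597] z 124.10153406429548 rect-crown [ 4.07531738 -0.53074341]
top ((545.8320922851562, 273.6548156738281), (58.82614517211914, 74.06576538085938), 53.92803192138672) tilt [-1.09037263 -0.81510644] z 124.85909204602501 rect-crown [ 3.43209229 -0.34518433]
```

View pics/crop7.png

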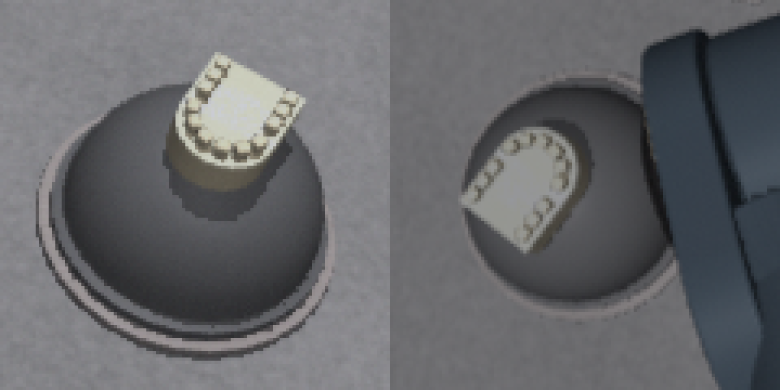

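View pics/full7.png

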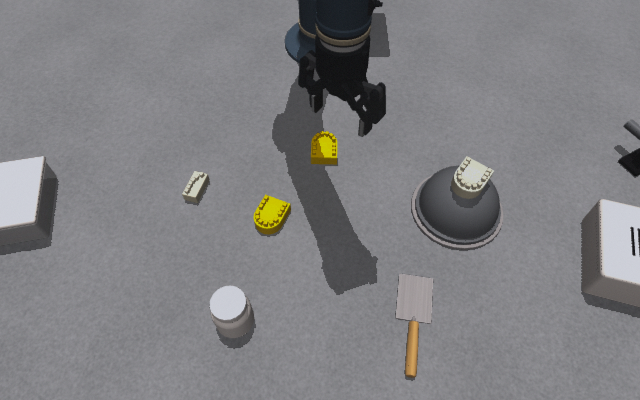

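The cast stands alone, about 3 mm from the crown and tilted about 1.5°. Both boxes, the half-cast, spatula and jar are where they were. One short wait to confirm it is still.

>>> move_arm([
  [[0,0,0],[0,0,0],0],
  [[0,0,0],[0,0,0],0],
  [[0,0,0],[0,0,0],0],
  [[0,0,0],[0,0,0],0],
  [[0,0,0],[0,0,0],0],
  [[0,0,0],[0,0,0],0],
])

```text
time_s: 10.85
tool_pos: [539.8, 34.0, 273.7]
orientation: [0.946, 2.976, 0.027]
wrist_force: [-0.3, 0.6, 0.4]
width: 85.3
```

Run:
```python
from h import *
for i in range(4):
    c=grab('scene');W=pts(c);cr=(544,272.8);m=(W[...,2]>114)&(W[...,2]<145)&(np.hypot(W[...,0]-543,W[...,1]-273)<55);q=W[m]
    r=cv2.minAreaRect(q[:,:2].astype(np.float32));b=q[q[:,2]<129];d=b-[*cr,0];k=np.hypot(d[:,0],d[:,1])<22
    p=np.linalg.lstsq(np.c_[d[k,:2],np.ones(k.sum())],b[k,2],rcond=None)[0];print(np.round(r[0],1),np.degrees(p[:2]).round(2))
arm.close_job();print(arm.state()['time_s'])
```

```text
[547.6 272.6] [-1.41 -1.58]
[547.5 272.7] [-0.86 -1.64]
[548.  272.2] [-1.03 -1.03]
[547.8 272.4] [-0.56 -1.65]
the job is handed in; nothing more can be done
the job is handed in; nothing more can be done
```

The white full-arch cast is on top of the upturned bowl, teeth up, and the job is handed in; no verdict is reported. I gripped it by its parallel sides, lifted it, and lowered it until the wrist force rose from about −2 N to +5.7 N. I then held it there, opened the fingers and backed away.

- **Position and tilt:** the last views put its centre about 3 mm from the crown, tilted about 1–2°. Four pictures over about 0.2 s showed no movement beyond measuring noise.
- **Other objects:** by eye, the half-arch cast, spatula, jar and both yellow casts are where they started. I did not measure their positions again.
- **Disagreements:** the two cameras differ by about 2 mm in absolute position, which is within calibration. The scene view makes the cast about 2 mm too long (76 mm instead of 74 mm). While idle, the arm drifted about 12 mm, well clear of everything.

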